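# Shut the vials and hold the shaker's recessed switch

## Robot

A 6-joint arm with a two-finger parallel gripper is mounted at the origin on the work surface. World frame = base frame: x ahead of the robot, y to its left, z up, the work surface at z = 0. Lengths are in m, angles in rad, forces in N, time in s.
With the tool pointing down it reaches from about 0.25 to 0.725 m from the base axis. Payload 4 kg.
Tool frame: the origin (TCP) lies on the centre line of the jaws, within the pads' length; the fingertips stand ahead of it and the grasp point (between the pads) lies 3 mm ahead of it (bot.tcp_to_tips is the z of the fingertips in the tool frame, in m); z points along the fingers, y is the line along which they close (so a half turn about z gives the same grasp; the last joint's range is limited). The gripper opens to 85 mm and grips with 20 to 120 N. Pads are 22 mm wide; open, the fingers measure 114 mm over their backs; the gripper's body (76 mm by 85 mm) begins 54 mm behind the grasp point. The pads swing forward as they close: fully open they stand 13 mm farther back than shut.
Start: joints at [1.169, 0.241, 0.005, 1.335, 0, 1.571], TCP at [0.196, 0.46, 0.253] pointing down, gripper open.
Joint ranges: [-2.72, 2.72], [-1.05, 1.87], [-1.09, 1.28], [-1.99, 2.15], [-1.42, 1.44], [-3.14, 3.14]. Speed limits (rad/s): [2.79, 2.79, 3.14, 3.14, 3.14, 3.14].

## Interface

Orientations are given as a unit quaternion [x, y, z, w].
In Python, from workcell import telemetry, camera, camera_params, ticket, boxes_of, cut_out, spot_point, bot gives the robot as it stands.
- The arm moves only by the shell command python3 -m creep 'ROWS'. ROWS is text: rows parted by semicolons, each of 5 numbers parted by spaces: the opening, from 0 (shut) to 1 (fully open), then the shift along the tool's x, y, z in units of 150 mm (1.0 is 150 mm), then the turn about the tool's z in units of 180 degrees (1.0 is 180 degrees). In form: claw x y z turn; .... A call has 1 to 12 rows; each row is the pose to reach, as a shift and turn from the pose commanded when the call began, along the tool's axes at that moment, turning the shorter way round; what a row does not reach only later rows make up. A row lasts 1/8 s, in which the tool goes at most 62.5 mm and 10.7 degrees, less where a joint would pass 70% of its speed; a pose out of reach is approached as far as the arm can. A call with a number of a shift or a turn outside -1 to 1 is refused whole. A call with a gripper value outside its range is refused whole. The fingers move at their own pace and stop on an object; the grip force is fixed at half the most. Time passes only in rows, so rows that repeat a pose let the fingers close. It gives the time, the measured TCP pose, the force, the opening and the grip force at its end, in the units of the state.
- telemetry.get_obs(): the state, without advancing time (a new reading comes with each control period).
- camera(name): name is "scene" or "top" or "wrist"; returns the picture (480x640x3 uint8, red, green, blue); there is no depth.
- camera_params(name): a dict with "camera_matrix" (3x3 intrinsics, pixels), "k1" (the pictures are not rectified: a ray, as slopes to the right and down, at radius r is drawn at 1 + k1 r^2 times it, then the intrinsics apply), "eye" and "attitude" of the camera in the world. Camera axes: x right, y down, z forward; pixel columns grow to the right and rows downward; lengths in m; the calibration is good to about 2 mm. A picture is of the moment at which its call begins: read the wrist's pose just before it. camera_params takes no time and is no camera call; for the wrist camera it gives the pose at the moment of the call.
- ticket.job_done(): hands the job in; it is judged then, once.
Trained networks look in the newest picture that a camera, given by its name, has taken for a name from the list of things; names that differ only in an ending like _2 or _b are one class to them, and where a whole thing is asked for, a point or a joint stands for the part that bears it (a point fixed in the world has none). Each returns a list of dicts, best first, with "conf" (0 to 1); they miss things now and then, are a little off and sometimes report something else, mostly with a low value. They report only what shows in the picture. A call takes as long as a camera call.
- boxes_of(thing, camera): "at" ([x, y, z] in m, in world coordinates, good to about 4 mm: the middle of the surface that is visible of it).
- cut_out(thing, camera): "pixels" (480x640 bool, what is visible of it).
- spot_point(thing, camera): "at" ([x, y, z] in m, in world coordinates, good to about 4 mm: a listed point, or the origin of a listed thing).
The state is a dict: "clock": time; "joint_pos": joint angles; "joint_vel": joint speeds; "tau": joint torques, N m; "eef_pos": TCP position; "tool_rot": TCP orientation; "ft_force": force on the tool from outside, world axes, zero at the start; "ft_torque": the same for the moment, N m; "grip_width": finger opening in m; "grasp_force": force on a finger pad.
Only numpy, scipy, OpenCV 4.12 (cv2) and the standard library are available. Lean on these libraries where they do the work, as an engineer would, in place of code of your own. Each camera call takes 0.05 s, during which the arm holds its last target. There are 200 camera calls.

## Task

Get the tube shaker on the microscope bench running: first press fully shut the flip caps of the two vials that stand open, then draw the thin stylus from the tool stand, reach its tip down through the round aperture in the shaker's panel and press the recessed switch well down. The switch must not be pressed while a vial is open, and everything else stays where it is. The shaker runs only while the switch is pressed, so finish holding: keep the stylus in the gripper and the switch held down.

Things in the scene. Friction and masses are not known exactly. Their poses are not given: they have to be found in the camera images.
- shaker: The tube shaker, a white bench unit 170 (x) x 310 (y) x 60 mm high, standing fast on the bench. Origin under its centre. An aluminium block 56 x 190 mm, its centre at x=+10, y=-45 mm, rises to 80 mm height and holds the four vials. The flat panel at its +y end (y from +55 to +155 mm) carries the round switch aperture; this panel is 60 mm high.
- aperture (a point): Centre of the mouth of the switch aperture in the shaker's top panel, level with the panel (60 mm above the bench), at x=-25, y=+105 mm of the shaker, ringed by a thin black bezel. Round straight well, 16 mm in diameter, going straight down; the switch button lies at its bottom, its top 25 mm below the panel.
- switch (a joint): Travel of the recessed switch button, m: 0 up, 0.005 fully down, moving straight down. It is a spring: starts to move at about 1.4 N and is fully down at about 5 N; it comes up when let go.
- button_top (a point): Centre of the top of the switch button, the grey round button 13.6 mm in diameter at the bottom of the aperture; it moves with the button.
- stylus: Reset stylus, loose, standing upright in one of the two holes of the tool stand, tip down. Origin at the tip, z up along it. Straight steel shank 6 mm in diameter from z=0 to 62 mm, then a slim black round handle 14 mm in diameter from z=62 to z=128 mm (steel bands at both ends). 60 g; lifts straight out. At the start the handle's shoulder rests on the stand, 70 mm above the bench.
- marker: A fat marker pen in the other hole of the stand: 20 mm barrel from 62 to 107 mm above its origin (at its lower end), with a narrower black cap on top. Too fat for the aperture; stays where it is.
- stand: Grey tool stand, 60 (x) x 130 (y) x 70 mm high, fixed. Origin under its centre; its two holes (11 mm, right through) are at y=-32 and y=+32 mm.
- vial_a: Flip-cap sample vial, 24 mm in diameter with a 27 mm rim, fixed in the shaker's block, one of a row of four at 50 mm pitch along the shaker's y. Origin at the centre of its foot, on the block (80 mm above the bench); rim 40 mm above the origin. Axes parallel to the shaker's. The cap's hinge runs along y, 15 mm to the +x side of the vial's axis and 40.5 mm above the origin.
- cap_a (a joint): Hinge angle of the cap of vial_a, rad: 0 shut flat on the rim, 1.57 standing upright over the hinge, 2.1 the stop. The stiff hinge keeps the cap where it is left (about 0.6 N at its edge moves it). White disc 28 mm in diameter and 5 mm thick with a 6 mm thumb tab on the -x side, so it reaches 34 mm from the hinge; shut, its top is 45.5 mm above the vial's origin. It starts open (1.1 to 1.9).
- vial_b: Flip-cap sample vial, 24 mm in diameter with a 27 mm rim, fixed in the shaker's block, one of a row of four at 50 mm pitch along the shaker's y. Origin at the centre of its foot, on the block (80 mm above the bench); rim 40 mm above the origin. Axes parallel to the shaker's. The cap's hinge runs along y, 15 mm to the +x side of the vial's axis and 40.5 mm above the origin.
- cap_b (a joint): Hinge angle of the cap of vial_b, rad: 0 shut flat on the rim, 1.57 standing upright over the hinge, 2.1 the stop. The stiff hinge keeps the cap where it is left (about 0.6 N at its edge moves it). White disc 28 mm in diameter and 5 mm thick with a 6 mm thumb tab on the -x side, so it reaches 34 mm from the hinge; shut, its top is 45.5 mm above the vial's origin. It starts open (1.1 to 1.9).
- vial_c: Flip-cap sample vial, 24 mm in diameter with a 27 mm rim, fixed in the shaker's block, one of a row of four at 50 mm pitch along the shaker's y. Origin at the centre of its foot, on the block (80 mm above the bench); rim 40 mm above the origin. Axes parallel to the shaker's. The cap's hinge runs along y, 15 mm to the +x side of the vial's axis and 40.5 mm above the origin.
- cap_c (a joint): Hinge angle of the cap of vial_c, rad: 0 shut flat on the rim, 1.57 standing upright over the hinge, 2.1 the stop. The stiff hinge keeps the cap where it is left (about 0.6 N at its edge moves it). White disc 28 mm in diameter and 5 mm thick with a 6 mm thumb tab on the -x side, so it reaches 34 mm from the hinge; shut, its top is 45.5 mm above the vial's origin. It starts shut (0) and stays so.
- vial_d: Flip-cap sample vial, 24 mm in diameter with a 27 mm rim, fixed in the shaker's block, one of a row of four at 50 mm pitch along the shaker's y. Origin at the centre of its foot, on the block (80 mm above the bench); rim 40 mm above the origin. Axes parallel to the shaker's. The cap's hinge runs along y, 15 mm to the +x side of the vial's axis and 40.5 mm above the origin.
- cap_d (a joint): Hinge angle of the cap of vial_d, rad: 0 shut flat on the rim, 1.57 standing upright over the hinge, 2.1 the stop. The stiff hinge keeps the cap where it is left (about 0.6 N at its edge moves it). White disc 28 mm in diameter and 5 mm thick with a 6 mm thumb tab on the -x side, so it reaches 34 mm from the hinge; shut, its top is 45.5 mm above the vial's origin. It starts shut (0) and stays so.
- dish: Clear open dish, 60 mm wide, 16 mm high, a loose bystander. Origin at the centre of its underside.
- slide_box: Flat blue slide box, 90 x 160 x 32 mm, a loose bystander. Origin at the centre of its underside.
- bottle: Amber bottle, 60 mm wide, 120 mm high, a loose bystander. Origin at the centre of its underside.
- jar: White jar, 60 mm wide, 60 mm high, a loose bystander. Origin at the centre of its underside.
- tape: Roll of paper tape lying flat, 56 mm wide, 18 mm high, a loose bystander. Origin at the centre of its underside.
- tip_box: Open grey divided box, 85 x 120 x 50 mm, a loose bystander. Origin at the centre of its underside.
- ointment: Small white pot, 32 mm wide, 50 mm high, a loose bystander. Origin at the centre of its underside.

How it is judged:
On the way, in this order (a step that is already met when the one before it is completed fails the run):
1. both open vials are pressed shut (value of joint each of cap_a, cap_b, cap_c, cap_d below 0.12 rad), for 0.2 s.
2. the stylus is drawn clear of the stand by the gripper (height (world z) of stylus above 0.075 m and contact force between the fingers and stylus above 2 N), for 0.2 s.
3. the stylus presses the recessed switch down (value of joint switch above 0.0035 m and contact force between stylus and switch above 1.5 N), for 0.2 s.
At the end, for the whole second after the job is handed in: The program ends holding: the gripper still grips the stylus (over 2 N), whose tip is inside the aperture (over 20 mm deep) and keeps the switch at least 3.5 of its 5 mm down with over 1.5 N, and all four caps are shut (within 0.12 rad) (all of step 1 and all of step 3 and contact force between the fingers and stylus above 2 N and z of stylus in the frame of aperture below -0.02 m and horizontal distance between stylus and aperture below 0.009 m); the arm keeps its last pose, push and grip.
It fails at once if the switch is pressed while a vial is still open (value of joint switch above 0.0025 m and value of joint any of cap_a, cap_b above 0.2 rad).
It fails at once if a vial that was shut is opened (value of joint any of cap_c, cap_d above 0.4 rad).
It fails at once if the marker or another bystander is pushed more than 40 mm or knocked over (distance of any of marker, dish, slide_box, bottle, jar, tape, tip_box, ointment from where it was at the start of the episode above 0.04 m or angle between any of marker, dish, slide_box, bottle, jar, tape, tip_box, ointment's own z axis and vertical above 0.6 rad).
It also fails if it takes over 48 s, if anything falls off the work surface, if the arm or the gripper's body presses on something with over 40 N, if the wrist force passes 120 N, or if a joint passes its speed limit or range.

## Working session

There is one attempt and no reset: what is moved stays moved. The work goes in short steps, Python scripts to look and compute and a shell command to move; the robot and the scene stay as the last step left them, time stands still between calls to the robot, and variables do not carry over. Pictures are saved under pics/ and viewed, at most 11 in all, crops included, and the job is handed in when it is done.

```bash
ls; mkdir -p pics
cat > h.py <<'E'
import numpy as np, cv2
from workcell import telemetry, camera, camera_params, ticket, boxes_of, cut_out, spot_point, bot
E
python3 - <<'E'
from h import *
o=telemetry.get_obs(); print({k:np.round(v,3) for k,v in o.items()}, bot.tcp_to_tips)
for c in ("scene","top"):
    im=camera(c); cv2.imwrite(f"pics/{c}0.png",im[...,::-1])
    p=camera_params(c); print(c,{k:np.round(v,3).tolist() for k,v in p.items()})
    for t in ("shaker","stand","stylus","marker","aperture","button_top","vial_a","cap_a","tip_box","bottle","jar"):
        for f in (spot_point,boxes_of):
            try: print(t,f.__name__,[(np.round(d["at"],3).tolist(),round(d["conf"],2)) for d in f(t,c)][:5])
            except Exception as e: print(t,e)
print(telemetry.get_obs()["clock"])
E
```

```text
pics
{'clock': np.float64(0.0), 'joint_pos': array([ 1.169,  0.241,  0.004,  1.335, -0.   ,  1.571]), 'joint_vel': array([-0.001,  0.001, -0.   , -0.002, -0.   ,  0.003]), 'tau': array([-1.0000e-03, -3.7232e+01,  2.5241e+01,  1.7000e-02, -0.0000e+00,
        0.0000e+00]), 'eef_pos': array([0.195, 0.46 , 0.252]), 'tool_rot': array([ 0.2  ,  0.98 , -0.001, -0.   ]), 'ft_force': array([ 0.085,  0.431, -0.043]), 'ft_torque': array([-0.024,  0.01 , -0.008]), 'grasp_force': np.float64(0.0), 'grip_width': np.float64(0.086)} 0.022
scene {'camera_matrix': [[460.435, 0.0, 316.979], [0.0, 460.435, 244.037], [0.0, 0.0, 1.0]], 'k1': 0.027, 'eye': [1.276, -0.453, 0.682], 'attitude': [0.774, 0.411, -0.224, -0.426]}
shaker call [([0.578, 0.1, -0.0], 0.89)]
shaker call [([0.627, 0.06, 0.061], 0.62)]
stand call []
stand call [([0.47, -0.319, 0.053], 0.83)]
stylus call []
stylus call [([0.602, -0.024, 0.121], 0.68), ([0.446, -0.343, 0.106], 0.57), ([0.688, -0.404, 0.072], 0.38)]
marker call [([0.331, 0.204, -0.0], 0.58)]
marker call [([0.452, -0.285, 0.103], 0.76)]
aperture call [([0.557, 0.208, 0.063]
[... 1657 characters left out ...]
44)]
button_top call []
vial_a call [([0.587, 0.136, 0.08], 0.65), ([0.596, -0.015, 0.08], 0.55), ([0.591, 0.084, 0.08], 0.48), ([0.59, 0.035, 0.079], 0.39)]
vial_a call [([0.592, 0.036, 0.124], 0.6), ([0.596, 0.084, 0.124], 0.46), ([0.597, -0.015, 0.125], 0.39)]
cap_a it knows: aperture, bottle, button_top, dish, jar, marker, ointment, shaker, slide_box, stand, stylus, tape, tip_box, vial
cap_a call [([0.602, 0.083, 0.147], 0.44)]
tip_box call [([0.645, 0.466, 0.003], 0.74)]
tip_box call [([0.644, 0.472, 0.012], 0.58)]
bottle call [([0.67, -0.401, 0.0], 0.72)]
bottle call [([0.665, -0.389, 0.083], 0.6)]
jar call [([0.698, -0.281, -0.003], 0.69)]
jar call [([0.689, -0.278, 0.058], 0.55)]
2.2
```

View pics/scene0.png

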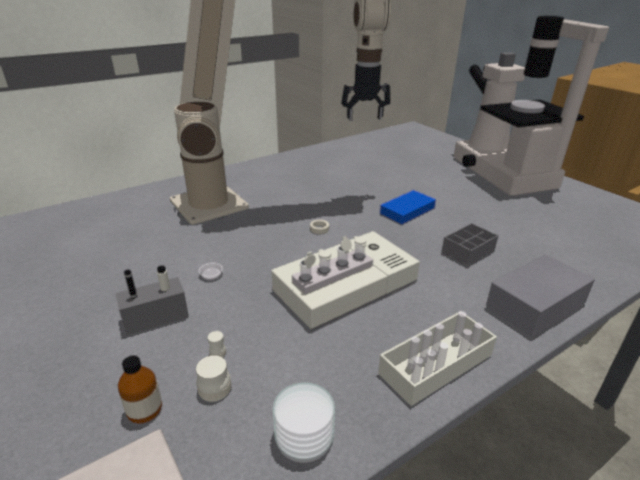

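View pics/top0.png

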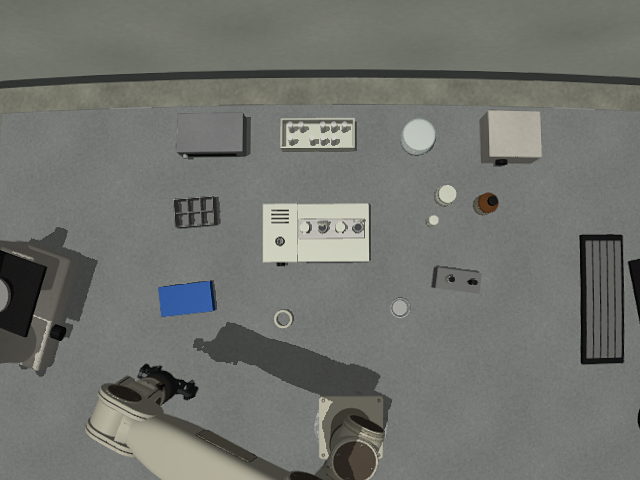

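The scene view shows the stylus (black, ~(129,283)) to the left of the marker (162,277), with the shaker in the middle. The top view shows the vials at columns 305–358, row 227, and the aperture at (280,241). I'll zoom in to see which caps are open.

Run:
```python
import cv2,numpy as np
s=cv2.imread("pics/scene0.png")[225:315,265:425]; t=cv2.imread("pics/top0.png")[195:270,255:380]
g=lambda a:cv2.resize(a,(560,int(a.shape[0]*560/a.shape[1])),interpolation=cv2.INTER_CUBIC)
v=np.vstack([g(s),g(t)]); v=v[:600] if v.shape[0]<=600 else cv2.resize(v,None,fx=600/v.shape[0],fy=600/v.shape[0]); cv2.imwrite("pics/z.png",v)
```

```text
(no output)
```

View pics/z.png

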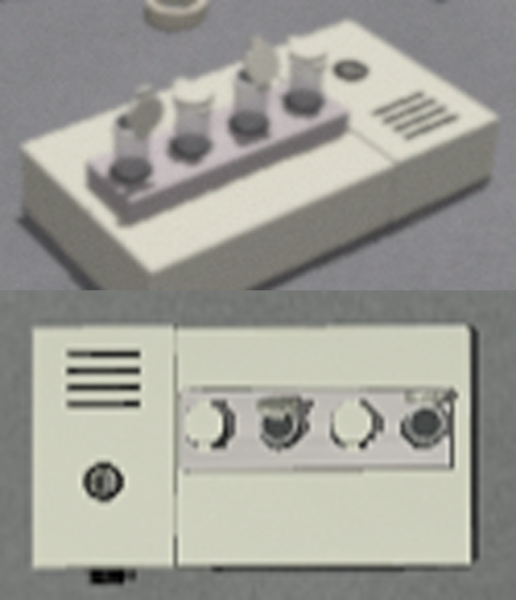

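```bash
cat >> h.py <<'E'
from scipy.spatial.transform import Rotation as Ro
def go(*targets, yaw=None):
    o=telemetry.get_obs(); R=Ro.from_quat(o["tool_rot"]); p=np.array(o["eef_pos"])
    print("clock",round(o["clock"],2),"tcp",np.round(p,4),"F",np.round(o["ft_force"],1),"w",round(o["grip_width"],4),"g",round(o["grasp_force"],1),"tips",bot.tcp_to_tips)
    M=R.as_matrix(); print("tooly",np.round(M[:,1],3),"tilt",np.round(M[:,2],3),"yawy",round(float(np.degrees(np.arctan2(M[1,1],M[0,1]))),2))
    for t in targets: print("row",t,np.round(M.T@(np.array(t)-p)/0.15,4))
E
python3 -c "
from h import *
go((.5,.25,.26),(.66,.085,.26))"
```

```text
clock 2.2 tcp [0.1955 0.4602 0.2533] F [-0.1  0.3 -0.3] w 0.0853 g 0.0 tips 0.022
tooly [ 0.391  0.92  -0.   ] tilt [-0. -0. -1.] yawy 66.98
row (0.5, 0.25, 0.26) [-2.4161 -0.4957 -0.0447]
row (0.66, 0.085, 0.26) [-3.8279 -1.091  -0.0446]
```

```bash
python3 -m creep '0 -1 -0.28 -0.05 0.186;0 -1 -0.28 -0.05 0.186;0 -1 -0.28 -0.05 0.186;0 -1 -0.28 -0.05 0.186;0 -1 -0.28 -0.05 0.186'; python3 -c "
from h import *
go((.5,.25,.26),(.66,.085,.26))"
```

```text
clock: 2.82
eef_pos: [0.3169, 0.3631, 0.2608]
tool_rot: [0.473, 0.881, -0.0, -0.0]
ft_force: [-0.2, 0.5, -0.0]
grip_width: 0.0001
grasp_force: 0.0
clock 2.83 tcp [0.3169 0.3631 0.2608] F [-0.2  0.5 -0. ] w 0.0001 g 0.0 tips 0.022
tooly [ 0.833  0.553 -0.   ] tilt [-0.  0. -1.] yawy 33.57
row (0.5, 0.25, 0.26) [-1.3031  0.6005  0.0043]
row (0.66, 0.085, 0.26) [-2.8095  0.8809  0.0035]
```

```bash
python3 -m creep '0 -1 0.3 0 0.186;0 -1 0.3 0 0.186;0 -1 0.3 0 0.186;0 -1 0.3 0 0.186;0 -1 0.3 0 0.186' >/dev/null
python3 - <<'E'
from h import *
go((.56,.085,.29),(.66,.085,.24))
E
```

```text
clock 3.45 tcp [0.4365 0.2637 0.2606] F [-0.9 -0.4  0. ] w 0.0002 g 0.0 tips 0.022
tooly [ 1.     0.004 -0.001] tilt [-0.001  0.    -1.   ] yawy 0.23
row (0.56, 0.085, 0.29) [-1.1943  0.8182 -0.1969]
row (0.66, 0.085, 0.24) [-1.197   1.4852  0.1358]
```

```bash
python3 -m creep '0 -1 0.62 -0.3 0;0 -1 0.62 -0.3 0;0 -1 0.62 -0.3 0;0 -1 0.62 -0.3 0;0 -1 0.62 -0.3 0' >/dev/null
python3 - <<'E'
from h import *
go((.66,.085,.24))
p=camera_params("wrist"); print(p)
im=camera("wrist"); cv2.imwrite("pics/w1.png",im[...,::-1])
for t in ("shaker","aperture","button_top","vial_a"):
    print(t,[(np.round(d["at"],4).tolist(),round(d["conf"],2)) for d in spot_point(t,"wrist")][:5])
E
```

```text
clock 4.08 tcp [0.5297 0.114  0.3055] F [ 0.1 -0.3  0.1] w 0.0003 g 0.0 tips 0.022
tooly [ 1.     0.003 -0.001] tilt [-0.001  0.001 -1.   ] yawy 0.17
row (0.66, 0.085, 0.24) [-0.1963  0.8686  0.436 ]
{'camera_matrix': array([[336.67633298,   0.        , 317.33357771],
       [  0.        , 336.67633298, 236.68624027],
       [  0.        ,   0.        ,   1.        ]]), 'k1': -0.04042304573919489, 'eye': array([0.52866899, 0.18845489, 0.42802814]), 'attitude': array([ 9.89172078e-01,  1.62920002e-03, -4.26016935e-04,  1.46750688e-01])}
shaker [([0.5824, 0.1047, -0.0031], 0.88)]
aperture [([0.5583, 0.2107, 0.0572], 0.83)]
button_top [([0.5538, 0.2094, 0.0382], 0.67)]
vial_a [([0.5867, 0.032, 0.0832], 0.92), ([0.5923, -0.0167, 0.0751], 0.91), ([0.5876, 0.1328, 0.0835], 0.83), ([0.5902, 0.0796, 0.0789], 0.56)]
```

View pics/w1.png

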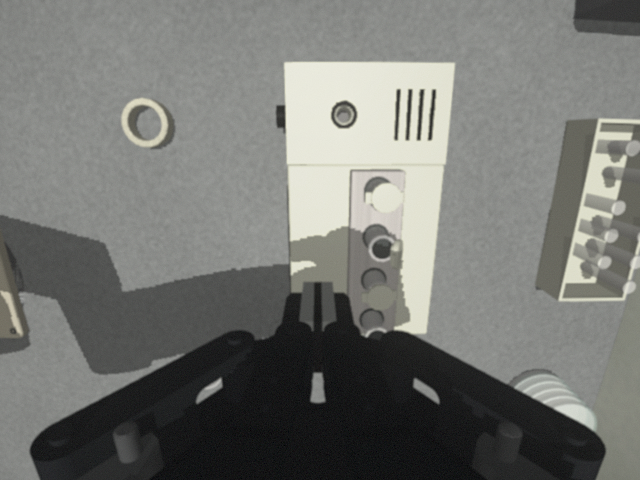

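The wrist view shows the aperture bezel centred at about (344,114), the panel's far corners at (285,62) and (455,63), and the seam from (288,163) to (447,165). I'll turn these into positions.

```bash
cat >> h.py <<'E'
def ray(px,p,z):
    k=p["camera_matrix"]; d=cv2.undistortPoints(np.array([[px]],float),np.array(k),np.array([p["k1"],0,0,0.]))[0,0]
    v=Ro.from_quat(p["attitude"]).apply([d[0],d[1],1]); e=np.array(p["eye"]); return e+v*(z-e[2])/v[2]
def aperture(im,guess,r=30):
    x,y=guess; g=cv2.cvtColor(im[y-r:y+r,x-r:x+r],cv2.COLOR_RGB2GRAY); m=(g<110).astype(np.uint8)
    c=max(cv2.findContours(m,cv2.RETR_EXTERNAL,cv2.CHAIN_APPROX_NONE)[0],key=cv2.contourArea)
    e=cv2.fitEllipse(c); return (e[0][0]+x-r,e[0][1]+y-r),e[1]
E
python3 - <<'E'
from h import *
p=camera_params("wrist"); im=camera("wrist")
c,a=aperture(im,(344,114),24); print("ap w",c,a,ray(c,p,.06).round(4))
for q in ((285,62),(455,63),(288,163),(447,165)): print(q,ray(q,p,.06).round(4))
pt=camera_params("top"); it=camera("top"); c,a=aperture(it,(280,241),10); print("ap top",c,a,ray(c,pt,.06).round(4))
for q in ((263,204),(370,205),(263,262),(370,262)): print(q,ray(q,pt,.06).round(4))
E
```

```text
ap w (343.50800704956055, 114.25535583496094) (23.532833099365234, 25.791404724121094) [0.5553 0.2091 0.06  ]
(285, 62) [0.4958 0.2586 0.06  ]
(455, 63) [0.6661 0.2593 0.06  ]
(288, 163) [0.4969 0.1593 0.06  ]
(447, 165) [0.6685 0.1582 0.06  ]
ap top (274.80766010284424, 240.77300357818604) (1.420954704284668, 18.194673538208008) [0.5556 0.2212 0.06  ]
(263, 204) [0.6635 0.2565 0.06  ]
(370, 205) [ 0.6597 -0.0565  0.06  ]
(263, 262) [0.4938 0.2554 0.06  ]
(370, 262) [ 0.4934 -0.0556  0.06  ]
```

```bash
python3 -m creep '0 -0.2 0.87 0.2 0;0 -0.2 0.87 0.2 0;0 -0.2 0.87 0.2 0;0 -0.2 0.87 0.97 0;0 -0.2 0.87 0.97 0;0 -0.2 0.87 0.97 0' >/dev/null
python3 - <<'E'
from h import *
go((.588,.083,.159),(.588,.083,.148))
E
```

```text
clock 5.17 tcp [0.6569 0.0825 0.1543] F [-0.4  0.2  1.3] w 0.0003 g 0.0 tips 0.022
tooly [ 1.     0.001 -0.013] tilt [-0.013 -0.002 -1.   ] yawy 0.04
row (0.588, 0.083, 0.159) [ 0.0039 -0.4594 -0.0252]
row (0.588, 0.083, 0.148) [ 0.004  -0.4584  0.0481]
```

```bash
python3 -m creep '0 0 0 -0.02 0;0 0 -0.15 -0.02 0;0 0 -0.3 -0.02 0;0 0 -0.46 -0.02 0;0 0 -0.46 -0.02 0'
python3 - <<'E'
from h import *
go((.588,.083,.148))
E
```

```text
clock: 5.8
eef_pos: [0.5934, 0.0832, 0.168]
tool_rot: [0.707, 0.707, 0.003, 0.002]
ft_force: [0.2, -0.2, 1.0]
grip_width: -0.0004
grasp_force: 0.0
clock 5.8 tcp [0.5934 0.0832 0.168 ] F [ 0.2 -0.2  1. ] w -0.0004 g 0.0 tips 0.022
tooly [1.    0.001 0.007] tilt [ 0.007  0.001 -1.   ] yawy 0.05
row (0.588, 0.083, 0.148) [-0.0012 -0.0367  0.1332]
```

```bash
python3 -m creep '0 0 -0.03 0.03 0;0 0 -0.03 0.06 0;0 0 -0.03 0.09 0;0 0 -0.03 0.11 0;0 0 -0.03 0.11 0'
python3 - <<'E'
from h import *
go((.588,.083,.148))
im=camera("wrist"); cv2.imwrite("pics/w2.png",im[...,::-1])
E
```

```text
clock: 6.42
eef_pos: [0.5877, 0.0826, 0.1475]
tool_rot: [0.707, 0.707, 0.0, 0.0]
ft_force: [-3.3, 0.4, 6.9]
grip_width: 0.0003
grasp_force: 3.4
clock 6.42 tcp [0.5877 0.0826 0.1475] F [-3.3  0.4  6.9] w 0.0003 g 3.4 tips 0.022
tooly [1. 0. 0.] tilt [ 0.  0. -1.] yawy 0.01
row (0.588, 0.083, 0.148) [ 0.0024  0.0021 -0.0031]
```

View pics/w2.png

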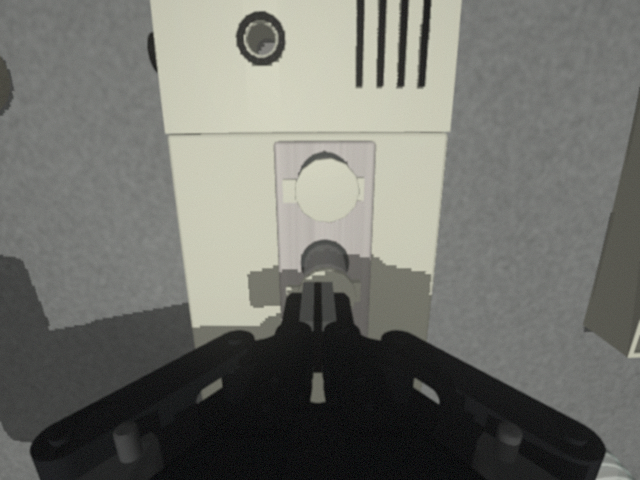

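The picture shows the cap under the fingertips, (325,285), lying flat. I'll press slightly harder, then go to the second one.

```bash
python3 -m creep '0 0 0 0.02 0;0 0 0 0.02 0'; python3 -m creep '0 0 0 -0.4 0;0 0 0 -0.4 0;0 -0.667 0.45 -0.4 0;0 -0.667 0.45 -0.4 0;0 -0.667 0.45 -0.4 0;0 -0.667 0.45 -0.06 0;0 -0.667 0.45 -0.06 0;0 -0.667 0.45 -0.06 0'
python3 - <<'E'
from h import *
go((.588,-.017,.159),(.588,-.017,.147))
E
```

```text
clock: 6.72
eef_pos: [0.5877, 0.0826, 0.1473]
tool_rot: [0.707, 0.707, 0.001, 0.001]
ft_force: [-8.3, -0.8, 19.2]
grip_width: -0.0002
grasp_force: 9.7
clock: 7.72
eef_pos: [0.6551, -0.0167, 0.1534]
tool_rot: [0.707, 0.708, -0.0, -0.0]
ft_force: [0.6, -0.3, -0.2]
grip_width: -0.0003
grasp_force: 0.0
clock 7.72 tcp [ 0.6551 -0.0167  0.1534] F [ 0.6 -0.3 -0.2] w -0.0003 g 0.0 tips 0.022
tooly [ 1.     0.001 -0.   ] tilt [-0.  0. -1.] yawy 0.06
row (0.588, -0.017, 0.159) [-0.0013 -0.4473 -0.0373]
row (0.588, -0.017, 0.147) [-0.0013 -0.4473  0.0427]
```

```bash
python3 -m creep '0 0 0 -0.05 0;0 0 -0.15 -0.05 0;0 0 -0.3 -0.05 0;0 0 -0.45 -0.05 0;0 0 -0.45 -0.03 0;0 0 -0.45 0 0;0 0 -0.45 0.03 0;0 0 -0.45 0.045 0;0 0 -0.45 0.06 0;0 0 -0.45 0.06 0'
python3 - <<'E'
from h import *
go()
E
```

```text
clock: 8.98
eef_pos: [0.5884, -0.0173, 0.1473]
tool_rot: [0.707, 0.707, 0.001, 0.001]
ft_force: [-7.7, 0.3, 18.5]
grip_width: -0.0
grasp_force: 9.5
clock 8.97 tcp [ 0.5884 -0.0173  0.1473] F [-7.7  0.3 18.5] w -0.0 g 9.5 tips 0.022
tooly [1.    0.    0.003] tilt [ 0.003  0.    -1.   ] yawy 0.02
```

```bash
python3 -m creep '0 0 0 -0.5 0;0 0 0 -0.9 0;0 0 0 -0.9 0;1 -0.8 -0.75 -0.9 0;1 -0.8 -0.75 -0.9 0;1 -0.8 -0.75 -0.9 0;1 -0.8 -0.75 -0.9 0;1 -0.8 -0.75 -0.9 0'
python3 - <<'E'
from h import *
im=camera("scene"); a=im[225:315,265:425]; b=im[260:335,105:200]
iw=camera("wrist"); p=camera_params("wrist")
g=lambda a:cv2.resize(a,(480,280),interpolation=cv2.INTER_CUBIC)
cv2.imwrite("pics/v3.png",np.vstack([g(a),g(iw) ])[...,::-1]); cv2.imwrite("pics/w3.png",iw[...,::-1])
for c in("wrist","scene"):
  for t in ("stylus","marker","stand"):
    print(t,[(np.round(d["at"],4).tolist(),round(d["conf"],2)) for d in spot_point(t,c)][:3],[(np.round(d["at"],4).tolist(),round(d["conf"],2)) for d in boxes_of(t,c)][:3])
go((.438,-.342,.2))
E
```

```text
clock: 9.98
eef_pos: [0.4756, -0.1373, 0.2782]
tool_rot: [0.707, 0.707, 0.0, -0.0]
ft_force: [-0.5, 0.8, -0.1]
grip_width: 0.0854
grasp_force: 0.0
stylus [] [([0.4396, -0.3346, 0.0855], 0.47)]
marker [] [([0.4476, -0.2711, 0.1087], 0.84)]
stand [([0.4419, -0.311, 0.0017], 0.68)] [([0.446, -0.2738, 0.0719], 0.93)]
stylus [] [([0.4426, -0.3435, 0.104], 0.52)]
marker [([0.59, 0.0342, 0.0771], 0.42), ([0.696, -0.2868, 0.0022], 0.17)] [([0.4536, -0.2814, 0.103], 0.54)]
stand [([0.4448, -0.3108, -0.0046], 0.89)] []
clock 10.68 tcp [ 0.4751 -0.1374  0.2788] F [ 0.5 -1.   0.6] w 0.0854 g 0.0 tips 0.022
tooly [1. 0. 0.] tilt [ 0. -0. -1.] yawy 0.02
row (0.438, -0.342, 0.2) [-1.364  -0.2482  0.5255]
```

View pics/v3.png

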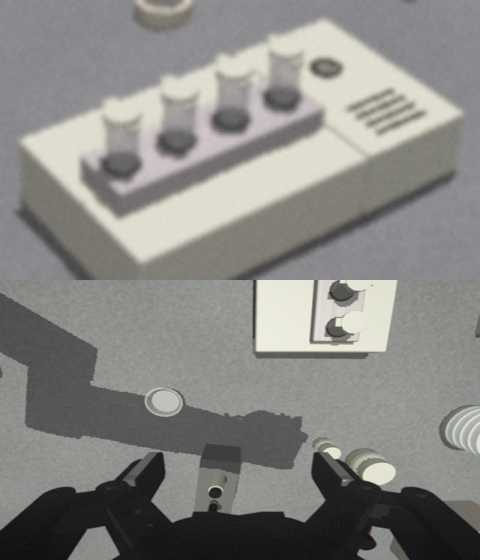

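All four caps are shut. In the wrist view, the marker (215,488) and stylus (212,507) stand between the open fingers' lines.

Run:
```python
from h import *
t=cv2.imread("pics/top0.png"); p=camera_params("top")
c=t[262:297,428:488]; cv2.imwrite("pics/st.png",cv2.resize(c,(780,455),interpolation=cv2.INTER_CUBIC))
g=cv2.cvtColor(c,cv2.COLOR_BGR2GRAY); m=(g<45).astype(np.uint8); n,l,s,ce=cv2.connectedComponentsWithStats(m)
for i in range(1,n):
    if s[i,4]>3: q=ce[i]+[428,262]; print(s[i],q,ray(q,p,.136).round(4),ray(q,p,.07).round(4))
s0=cv2.imread("pics/scene0.png"); ps=camera_params("scene")
c=s0[262:300,118:175]; g=cv2.cvtColor(c,cv2.COLOR_BGR2GRAY); m=(g<45).astype(np.uint8); n,l,s,ce=cv2.connectedComponentsWithStats(m)
for i in range(1,n):
    if s[i,4]>3: q=ce[i]+[118,262]; print("scene",s[i],q,ray(q,ps,.103).round(4))
```

```text
[ 6  7  3  5 11] [435.         270.90909091] [ 0.4669 -0.2308  0.136 ] [ 0.467  -0.2431  0.07  ]
[ 6 13  2  7  7] [434.85714286 278.        ] [ 0.4473 -0.2302  0.136 ] [ 0.4465 -0.2425  0.07  ]
[21 15  6  5 25] [451.4  279.04] [ 0.4442 -0.2765  0.136 ] [ 0.4433 -0.2908  0.07  ]
[39 18 10  5 37] [472.13513514 281.78378378] [ 0.4363 -0.3348  0.136 ] [ 0.435  -0.3517  0.07  ]
[ 4 22  3  3  6] [433.16666667 285.33333333] [ 0.4271 -0.2254  0.136 ] [ 0.4254 -0.2374  0.07  ]
scene [40  5  7  5 31] [161. 269.] [ 0.4205 -0.2735  0.103 ]
scene [ 7  9  5  4 18] [127.         272.33333333] [ 0.3926 -0.3368  0.103 ]
scene [ 9 15  9 18 96] [130.78125    285.77083333] [ 0.4443 -0.3432  0.103 ]
```

View pics/st.png

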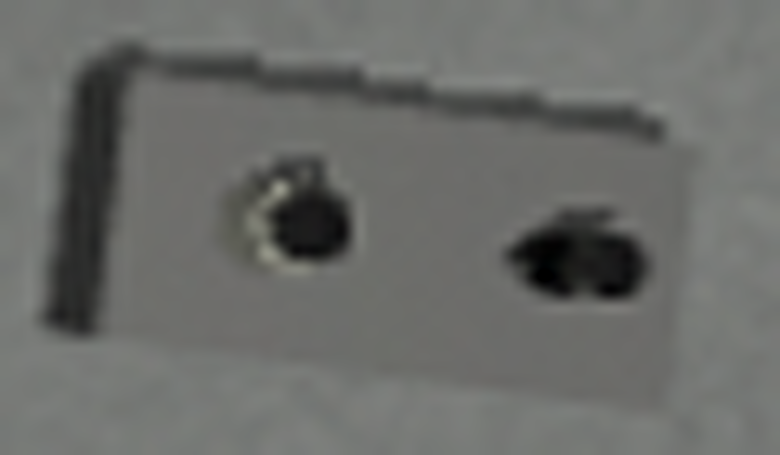

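The stylus's top disc is at the right end of the dark oval, about (475,282) full-frame, which puts it at y≈-0.3425 and x≈0.437. That is 65 mm from the marker, as it should be.

```bash
python3 -m creep '1 -1 -0.25 0.3 0;1 -1 -0.25 0.3 0;1 -1 -0.25 0.3 0;1 -1 -0.25 0.3 0' >/dev/null; python3 -m creep '1 -0.37 0 0 0;1 -0.37 0 0 0;1 -0.37 0 0 0'
python3 - <<'E'
from h import *
go((.438,-.3425,.111))
iw=camera("wrist"); cv2.imwrite("pics/w4.png",iw[...,::-1])
E
```

```text
clock: 11.55
eef_pos: [0.4379, -0.3421, 0.2339]
tool_rot: [0.707, 0.707, 0.0, -0.0]
ft_force: [-0.6, 0.8, -0.4]
grip_width: 0.0853
grasp_force: 0.0
clock 11.55 tcp [ 0.4379 -0.3421  0.2339] F [-0.6  0.8 -0.4] w 0.0853 g 0.0 tips 0.022
tooly [1.    0.001 0.   ] tilt [ 0.     0.001 -1.   ] yawy 0.04
row (0.438, -0.3425, 0.111) [-0.0033  0.0009  0.8195]
```

View pics/w4.png

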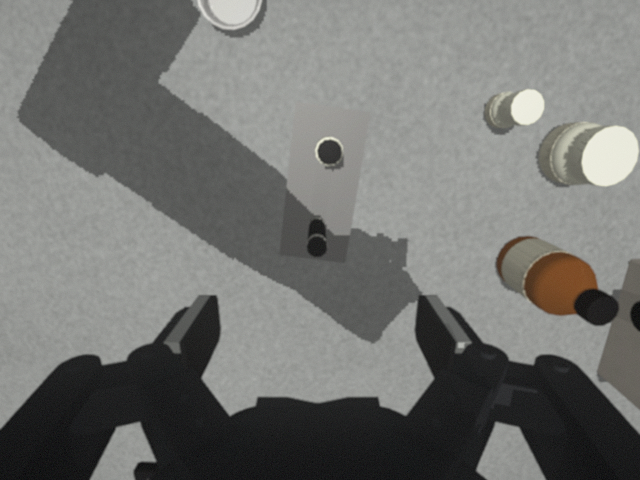

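The stylus top is at (317,245), lying midway between the fingers, and the marker is at (329,151). I'll check its position.

```bash
python3 -c "
from h import *
p=camera_params('wrist'); print(ray((317,245),p,.136),ray((317,226),p,.07),ray((329,151),p,.13))"
```

```text
[ 0.43667628 -0.34019747  0.136     ] [ 0.43659732 -0.34438812  0.07      ] [ 0.44443339 -0.27742768  0.13      ]
```

```bash
python3 -m creep '1 0 -0.005 0.4 0;1 0 -0.005 0.82 0;1 0 -0.005 0.82 0;1 0 -0.005 0.82 0;0 0 -0.005 0.82 0;0 0 -0.005 0.82 0;0 0 -0.005 0.82 0;0 0 -0.005 0.82 0;0 0 -0.005 0.82 0'
python3 - <<'E'
from h import *
go()
E
```

```text
clock: 12.72
eef_pos: [0.4372, -0.3431, 0.1114]
tool_rot: [0.707, 0.707, 0.0, 0.0]
ft_force: [0.4, 0.7, 4.5]
grip_width: 0.0124
grasp_force: 58.3
clock 12.72 tcp [ 0.4372 -0.3431  0.1114] F [0.4 0.7 4.5] w 0.0124 g 58.3 tips 0.022
tooly [1.    0.    0.001] tilt [ 0.001 -0.    -1.   ] yawy 0.01
```

```bash
python3 -m creep '0 0 0 -0.15 0;0 0 0 -0.4 0;0 0 0 -0.7 0;0 0 0 -1 0;0 0 0 -1 0;0 0 0 -1 0'; python3 -m creep '0 0.9 0 0 0;0 0.9 0 0 0;0 0.9 0 0 0;0 0.9 0 0 0';  python3 -m creep '0 1 0.3 0 0;0 1 0.3 0 0;0 1 0.3 0 0;0 1 0.3 0 0'
python3 - <<'E'
from h import *
go((.5555,.2085,.2))
E
```

```text
clock: 13.48
eef_pos: [0.4365, -0.3427, 0.2599]
tool_rot: [0.707, 0.707, -0.0, -0.001]
ft_force: [-0.1, 0.0, -0.9]
grip_width: 0.0125
grasp_force: 58.5
clock: 13.98
eef_pos: [0.4365, -0.2073, 0.2596]
tool_rot: [0.706, 0.708, -0.001, -0.001]
ft_force: [0.5, -0.8, -0.3]
grip_width: 0.0126
grasp_force: 58.5
clock: 14.48
eef_pos: [0.4826, -0.0575, 0.2599]
tool_rot: [0.706, 0.708, -0.0, -0.0]
ft_force: [-0.4, -0.7, -0.2]
grip_width: 0.0124
grasp_force: 58.6
clock 14.47 tcp [ 0.4826 -0.0575  0.2599] F [-0.4 -0.7 -0.2] w 0.0124 g 58.6 tips 0.022
tooly [ 1.     0.002 -0.001] tilt [-0.001 -0.    -1.   ] yawy 0.13
row (0.5555, 0.2085, 0.2) [1.7723 0.4902 0.3983]
```

```bash
python3 -m creep '0 1 0.25 0 0;0 1 0.25 0 0;0 1 0.25 0 0;0 1 0.25 0 0'>/dev/null; python3 -m creep '0 0.6 0.24 0 0;0 0.6 0.24 0 0;0 0.6 0.24 0 0;0 0.77 0.24 0.1 0;0 0.77 0.24 0.3 0;0 0.77 0.24 0.3 0;0 0.77 0.24 0.3 0'
python3 - <<'E'
from h import *
go((.5555,.2085,.2))
iw=camera("wrist"); p=camera_params("wrist"); s=camera("scene")
cv2.imwrite("pics/w5.png",iw[...,::-1])
z=cv2.resize(s[170:270,325:425],(480,480),interpolation=cv2.INTER_CUBIC)
cv2.imwrite("pics/c5.png",np.hstack([iw[60:460,150:470],cv2.resize(z,(400,400))])[...,::-1]);
E
```

```text
clock: 15.85
eef_pos: [0.5558, 0.2058, 0.2167]
tool_rot: [0.708, 0.706, 0.0, 0.0]
ft_force: [-0.6, 0.3, -0.9]
grip_width: 0.0127
grasp_force: 58.7
clock 15.85 tcp [0.5558 0.2058 0.2167] F [-0.6  0.3 -0.9] w 0.0127 g 58.7 tips 0.022
tooly [ 1.    -0.002  0.001] tilt [ 0.001 -0.    -1.   ] yawy -0.12
row (0.5555, 0.2085, 0.2) [ 0.018  -0.002   0.1115]
```

View pics/c5.png

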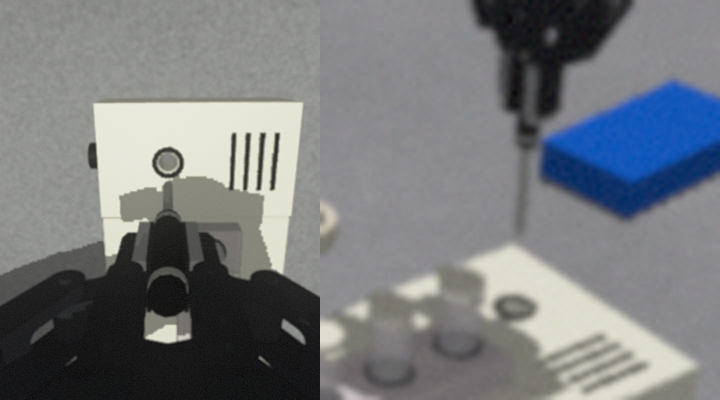

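The stylus tip shows at about full-frame (318,241) and the aperture at (318,222) in the wrist view. I'll measure both and compare.

Run:
```python
from h import *
im=cv2.imread("pics/w5.png")[...,::-1].copy(); p=camera_params("wrist")
c,a=aperture(im,(318,222),17); print(c,a,ray(c,p,.06).round(4))
for q in ((318,239),(318,241),(318,243)): print(q,ray(q,p,.1133).round(4))
for v in range(228,252,2): print(v,im[v,308:330,:].mean(1).astype(int))
```

```text
(317.68765449523926, 222.40808486938477) (28.99382972717285, 29.64373016357422) [0.5559 0.209  0.06  ]
(318, 239) [0.5559 0.2106 0.1133]
(318, 241) [0.5559 0.2091 0.1133]
(318, 243) [0.5559 0.2077 0.1133]
228 [135 178 182 159 135 124 122 122 122 127 128 125 127 128 132 143 161 178
 175 134  88  61]
230 [ 77 117 156 184 185 180 169 156 147 143 144 150 155 166 177 184 185 167
 123  75  57  55]
232 [ 48  52  66  85 110 147 177 188 192 191 191 197 196 188 154 111  85  71
  55  54  62  93]
234 [127  87  56  50  54  58  72  79  86  87  86  85  85  74  59  49  47  49
  58  80 111 166]
236 [219 194 158 113  81  74  65  61  57  56  53  55  49  53  59  69  81 101
 113 123 138 179]
238 [224 227 221 210 205 203 188 177 173 174 170 171 171 180 173 146 132 131
 136 137 138 147]
240 [225 224 225 224 226 227 225 222 212 199 178 173 173 175 164 143 135 133
 134 133 134 134]
242 [223 224 225 224 226 219 191 153 122 108 103 102 110 121 129 133 134 136
 136 133 136 135]
244 [225 224 225 223 211 182 132 100  98 100  98  99  95 105 121 132 135 133
 136 134 133 132]
246 [225 224 223 208 161 122 103  95 100  96 100  98  98 101 118 129 136 135
 136 135 134 135]
248 [225 226 223 206 160 117 103  99 101 101 101  96  95  97 115 129 136 133
 132 133 135 135]
250 [216 217 215 194 156 119 103  98 102 100  99  99  98  98 114 130 131 133
 135 132 133 131]
```

Aperture (0.5559, 0.209); stylus axis ≈ TCP at (0.5557, 0.2058). I'll shift +3 mm in y and descend in steps.

```bash
python3 -m creep '0 0.02 0 0.1 0;0 0.02 0 0.2 0;0 0.02 0 0.3 0;0 0.02 0 0.3 0;0 0.02 0 0.3 0;0 0.02 0 0.3 0'
python3 - <<'E'
from h import *
go((.5558,.2088,.17),(.5558,.2088,.134))
iw=camera("wrist"); s=camera("scene")
z=cv2.resize(s[190:270,335:415],(400,400),interpolation=cv2.INTER_CUBIC)
cv2.imwrite("pics/c6.png",np.hstack([cv2.resize(iw[180:300,258:378],(400,400)),z])[...,::-1])
E
```

```text
clock: 16.7
eef_pos: [0.5557, 0.2108, 0.1715]
tool_rot: [0.707, 0.707, 0.001, 0.0]
ft_force: [0.4, 1.4, -0.2]
grip_width: 0.0123
grasp_force: 58.7
clock 16.7 tcp [0.5557 0.2108 0.1715] F [ 0.4  1.4 -0.2] w 0.0123 g 58.7 tips 0.022
tooly [1.    0.    0.001] tilt [ 0.001  0.    -1.   ] yawy 0.02
row (0.5558, 0.2088, 0.17) [-0.0133  0.0006  0.0099]
row (0.5558, 0.2088, 0.134) [-0.0135  0.0003  0.2499]
```

View pics/c6.png

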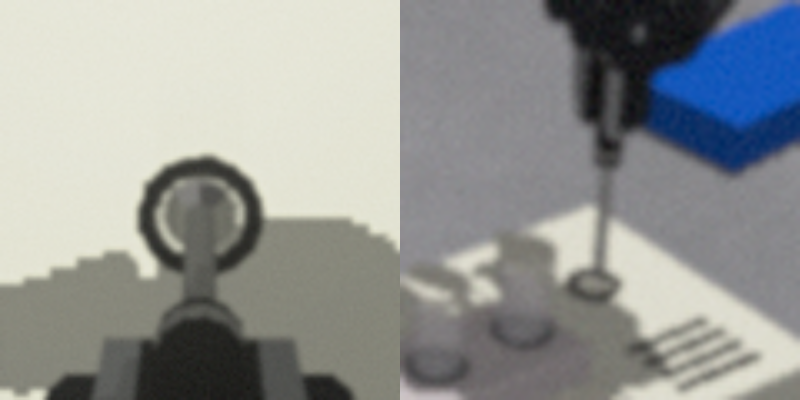

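The shank is centred on the bezel in x (crop (203,216)) and about 2 mm too far +y. I'll correct that and go in.

```bash
python3 -m creep '0 -0.012 0 0 0;0 -0.012 0 0.04 0;0 -0.012 0 0.1 0;0 -0.012 0 0.15 0;0 -0.012 0 0.15 0'; python3 -m creep '0 0 0 0.05 0;0 0 0 0.08 0;0 0 0 0.095 0;0 0 0 0.095 0'
python3 - <<'E'
from h import *
go((.5558,.209,.134))
E
```

```text
clock: 17.42
eef_pos: [0.5545, 0.2085, 0.147]
tool_rot: [0.707, 0.707, -0.001, -0.001]
ft_force: [-0.4, 0.0, -0.8]
grip_width: 0.0119
grasp_force: 58.7
clock: 17.92
eef_pos: [0.5554, 0.2089, 0.1346]
tool_rot: [0.707, 0.707, 0.0, 0.0]
ft_force: [-0.5, 0.5, 3.7]
grip_width: 0.0123
grasp_force: 59.1
clock 17.93 tcp [0.5554 0.2089 0.1346] F [-0.5  0.5  3.7] w 0.0123 g 59.1 tips 0.022
tooly [1.    0.    0.001] tilt [ 0.001  0.    -1.   ] yawy 0.02
row (0.5558, 0.209, 0.134) [0.0007 0.0024 0.0037]
```

```bash
python3 -m creep '0 0 0 0.012 0;0 0 0 0.02 0;0 0 0 0.02 0;0 0 0 0.02 0'
python3 - <<'E'
from h import *
go()
E
```

```text
clock: 18.42
eef_pos: [0.5557, 0.209, 0.133]
tool_rot: [0.707, 0.707, 0.001, 0.0]
ft_force: [-2.5, -0.7, 10.4]
grip_width: 0.0125
grasp_force: 60.1
clock 18.43 tcp [0.5557 0.209  0.133 ] F [-2.5 -0.7 10.4] w 0.0125 g 60.1 tips 0.022
tooly [1.    0.    0.002] tilt [ 0.002  0.001 -1.   ] yawy 0.02
```

```bash
python3 -m creep '0 0 0 0 0;0 0 0 0 0;0 0 0 0 0;0 0 0 0 0'
python3 - <<'E'
from h import *
s=camera("scene"); cv2.imwrite("pics/c7.png",cv2.resize(s[180:320,100:430],(800,340))[...,::-1])
E
```

```text
clock: 18.92
eef_pos: [0.5557, 0.209, 0.133]
tool_rot: [0.707, 0.707, 0.001, 0.0]
ft_force: [-2.6, -0.8, 9.7]
grip_width: 0.0121
grasp_force: 60.1
```

View pics/c7.png

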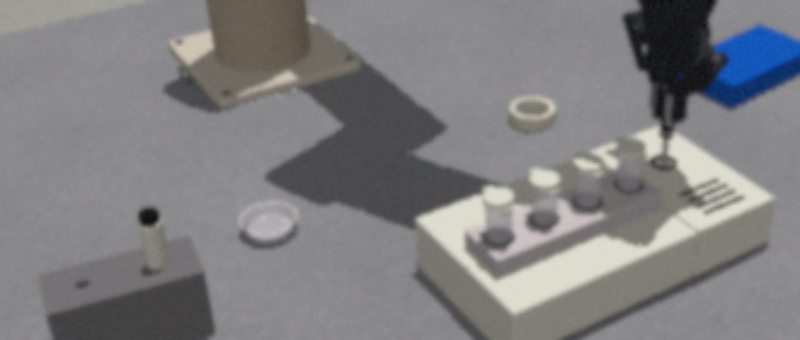

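The picture shows the stylus inside the aperture (665,160), all caps shut and the marker still in its stand (150,240).

```bash
python3 -c "
from h import *
print(ticket.job_done())"
```

```text
the job is handed in; nothing more can be done
None
```

I pressed both open vials shut, drew the stylus, and handed the job in at about 19 s with the gripper still holding it and its tip pressing the switch fully down at about 10 N; the hand-in gave no verdict.

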